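# Close the clay extruder with its sprung dust cap

## Robot

A 6-joint arm with a two-finger parallel gripper is mounted at the origin on the work surface; the furniture and walls round the work are solid. World frame = base frame: x ahead of the robot, y to its left, z up, the work surface at z = 0. Lengths are in m, angles in rad, forces in N, time in s.
With the tool pointing down it reaches from about 0.425 to 0.95 m from the base axis. Payload 14.7 kg.
Tool frame: the origin (TCP) lies at the centre of the arm's flange, where the gripper is bolted on; the fingertips stand 173 mm ahead of it and the grasp point (between the pads) lies 155 mm ahead of it; z points along the fingers, y is the line along which they close (so a half turn about z gives the same grasp; the last joint's range is limited). The gripper opens to 85 mm and grips with 20 to 120 N. Pads are 22 mm wide; open, the fingers measure 114 mm over their backs; the gripper's body (76 mm by 85 mm) begins 54 mm behind the grasp point. The pads swing forward as they close: fully open they stand 13 mm farther back than shut.
Start: joints at [-1.285, 0.48, 1.596, -0, 1.065, -0.047], TCP at [0.212, -0.614, 0.405] pointing down, gripper open.
Joint ranges: [-2.75, 2.75], [-0.82, 2.05], [0.23, 2.67], [-1.56, 4.7], [0.09, 2.69], [-2.92, 2.92]. Speed limits (rad/s): [1.89, 1.89, 2.39, 3.01, 3.01, 3.01].

## Interface

Orientations are given as [roll, pitch, yaw] about the fixed x, y, z axes, in that order (R = Rz(yaw) Ry(pitch) Rx(roll)).
In Python, from cell import ctrl gives the robot as it stands. The module is installed in compiled form; this text tells all that it offers.
- The arm moves only by the tool play_rows, never from a script. Its argument "increments" is a list of rows, each a list of 3 entries, a list of its own where there are three numbers: the turn, a rotation vector about the tool's x, y, z scaled (see below), then the shift along the tool's x, y, z scaled (see below), then the opening, from 0 (shut) to 1 (fully open). In form: [[[rx, ry, rz], [tx, ty, tz], gripper], ...]. A call has exactly 5 rows; each row shifts and turns the commanded pose from where the row before left it, along the tool's axes as they then stand; what a row does not reach is not made up. The controller multiplies each number of a shift by 0.1 m and each number of a turn by 360 degrees. A row lasts 1/10 s, in which the tool goes at most 50 mm and 8.59 degrees, less where a joint would pass 70% of its speed; a pose out of reach is approached as far as the arm can. A call with a number of a shift or a turn outside -1 to 1 is refused whole. A call with a gripper value outside its range is refused whole. The fingers move at their own pace and stop on an object; "force" is the grip in N (left out, the last holds). Time passes only in rows, so rows that do not move let the fingers close, or fill a call up. It gives the time, the measured TCP pose, the force, the opening and the grip force at its end, in the units of the state.
- ctrl.read_state(): the state, without advancing time (a new reading comes with each control period).
- ctrl.read_camera(name): name is "scene" or "side" or "wrist"; returns a dict with "image" (480x640x3 uint8, red, green, blue), "vfov" (degrees; the focal length in pixels is half the picture's height over the tangent of half this angle, whatever the lens; pixels are square), "cx", "cy" (the principal point, pixels), "k1" (the pictures are not rectified: a ray, as slopes to the right and down, at radius r is drawn at 1 + k1 r^2 times it, then the intrinsics apply), "R" (3x3) and "t" (3): a world point X has camera coordinates R X + t. Camera axes: x right, y down, z forward; pixel columns grow to the right and rows downward; lengths in m; the calibration is good to about 2 mm. A picture is of the moment at which its call begins. There is no depth.
- ctrl.hand_in(): hands the job in; it is judged then, once.
The state is a dict: "clock": time; "joint_positions": joint angles; "dq": joint speeds; "effort": joint torques, N m; "tool_pos": TCP position; "eef_rot": TCP orientation; "wrist_force": force on the tool from outside, world axes, zero at the start; "wrist_torque": the same for the moment, N m; "gripper_width": finger opening in m; "grasp_force": force on a finger pad.
Only numpy, scipy, OpenCV 4.12 (cv2) and the standard library are available. Lean on these libraries where they do the work, as an engineer would, in place of code of your own. Each camera call takes 0.05 s, during which the arm holds its last target. There are 200 camera calls.

## Task

Close the mouth of the leaning clay extruder with the larger of the two sprung dust caps, so that the clay inside stays moist: pinch the cap's two tabs together, push its plug squarely into the mouth against the sprung seal ring, and let the tabs spring out so that the cap stays latched with the seal held down. How far the mouth collar is screwed out is not known, so feel for it and do not ram it; leave the smaller cap and the two paint jars where they stand.

Things in the scene. Friction and masses are not known exactly. Their poses are not given: they have to be found in the camera images.
- cap_center (a point): Larger dust cap, loose: grey, round, flange 82 mm across, 43 mm high, about 0.11 kg, lying plug down with two black tabs up. Point on its axis half-way up, 21.5 mm above the underside; z out of the tabbed face. From the underside: plug 0-14 mm (58 mm across, foot narrowed to 51 mm), flange 14-18 mm, tabs 19-43 mm.
- cap_left (a joint): The larger cap's tab at its own +y, an upright 34 mm wide (along x) and 5 mm thick: 0 = sprung out, 0.006 m = fully pinched in. It slides straight in along y; 4 N starts it, 8.5 N pushes it fully in. The two tabs' outer faces are 48 mm apart at rest, 36 mm when both are fully pinched; a grip of 20 N or more holds both fully in and carries the cap.
- cap_right (a joint): The same tab at the cap's -y: 0 = sprung out, 0.006 m = fully pinched in. Each tab carries a lug, 16 mm wide, at 1.5 to 6 mm above the cap's underside, reaching 34.5 mm from the axis at rest and 28.5 mm when pinched. Unpinched, the lugs stop the plug from entering the mouth.
- mouth (a point): Reference point on the axis of the extruder's round barrel, 165 mm above the table; z points out of the mouth, leaning 30 degrees from vertical, roughly to the robot's right; y is level. A ribbed collar, 83 mm across, is screwed on the end: its face stands 0 to 12 mm beyond this point along z, different each time, not measured. The bore is free to 25 mm below this point.
- extruder: The extruder's fixed stand: steel foot plate 180 x 130 mm, grey gear housing and bracket, aluminium barrel 70 mm across, topmost rim up to 205 mm high; origin under the plate's centre. It and the collar do not shift when pushed. The collar's bore is 64 mm across through a lip 6 mm deep; beneath the lip is a groove 75 mm across, 14 mm high, into which the cap's lugs spring at any turn about the axis.
- seal_ring (a joint): Sprung steel ring, 79 mm outside, in the collar's end face: 0 = out, 4.5 mm proud of the face; 0.0045 m = flush. 5 N starts it, 8.5 N pushes it flush. The cap's flange bears on it; the lugs can spring out beneath the lip once it is pushed in more than about 2.5 mm, and the latched cap then holds it at about 2 to 3 mm.
- small_cap_center (a point): Smaller dust cap of the same shape, flange 59 mm across, 43 mm high, for another extruder; point on its axis half-way up. It and the larger cap may stand in either of two places. A bystander.
- jar_a: Paint jar, 48 mm across and 68 mm high; origin at the centre of its underside. A bystander.
- jar_b: Paint jar, 48 mm across and 68 mm high; origin at the centre of its underside. A bystander.

How it is judged:
By the outcome, as a careful person would: the job done as asked, in the order asked, and still so for the second after the job is handed in, with the robot touching nothing.
It also fails if it takes over 48 s, if anything falls off the work surface, if the arm or the gripper's body presses on something with over 40 N, if the wrist force passes 120 N, or if a joint passes its speed limit or range.

## Working session

There is one attempt and no reset: what is moved stays moved. The work goes in short steps, Python scripts to look and compute and a tool call to move; the robot and the scene stay as the last step left them, time stands still between calls to the robot, and variables do not carry over. Pictures are saved under pics/ and viewed, at most 10 in all, crops included, and the job is handed in when it is done.

Besides the shell and the picture viewer there is one more tool, called after "Call:" as name(argument=value, ...) on one line, values as JSON. play_rows: Moves the arm, as the interface text tells. Shifts and turns lie within -1 to 1; 1 stands for 0.1 m of shift or 360 degrees of turn. Its arguments: {"type":"object","properties":{"increments":{"type":"array"},"force":{"type":"number"}},"required":["increments"]}

```bash
mkdir -p pics
cat > h.py <<'E'
import numpy as np, cv2, json
from cell import ctrl
from scipy.spatial.transform import Rotation as Ro
def snap(n,f):
    c=ctrl.read_camera(n); cv2.imwrite('pics/'+f+'.png',c['image'][:,:,::-1])
    np.savez('pics/'+f+'.npz',**c); return c
def load(f): return dict(np.load('pics/'+f+'.npz'))
def K(c):
    f=240/np.tan(np.radians(float(c['vfov']))/2); return f
def proj(c,X):
    p=np.atleast_2d(X)@c['R'].T+c['t']; s=p[:,:2]/p[:,2:]; r2=(s**2).sum(1,keepdims=True)
    return s*(1+c['k1']*r2)*K(c)+[c['cx'],c['cy']]
def ray(c,uv):
    d=(np.atleast_2d(uv)-[c['cx'],c['cy']])/K(c); s=d.copy()
    for _ in range(30): s=d/(1+c['k1']*(s**2).sum(1,keepdims=True))
    D=np.c_[s,np.ones(len(s))]@c['R']; return -c['R'].T@c['t'],D/np.linalg.norm(D,axis=1,keepdims=True)
def atz(c,uv,z):
    o,D=ray(c,uv); return o+D*((z-o[2])/D[:,2:])
E
python3 - <<'E'
from h import *
for n in ['scene','side','wrist']:
    c=snap(n,n+'0'); print(n,c['vfov'],c['cx'],c['cy'],c['k1'],(-c['R'].T@c['t']).round(3),c['R'].round(2).tolist())
print(ctrl.read_state())
E
```

```text
scene 42.40689599452616 327.2255076512731 243.20174239582258 0.0564056637467431 [-0.183  0.357  1.093] [[-0.52, -0.86, 0.01], [-0.64, 0.38, -0.67], [0.57, -0.35, -0.74]]
side 56.86797659158688 317.8526423026973 240.78035283052938 0.005277491476481889 [ 1.063 -0.67   0.789] [[0.73, 0.69, 0.01], [0.45, -0.46, -0.77], [-0.52, 0.57, -0.64]]
wrist 64.9496043272775 320.53814635777036 240.313065731812 0.027797992727196595 [ 0.276 -0.592  0.374] [[0.33, -0.95, -0.0], [-0.91, -0.32, 0.27], [-0.25, -0.09, -0.96]]
{'clock': 0.15, 'joint_positions': array([-1.28461609e+00,  4.80723735e-01,  1.59669521e+00, -1.81043773e-07,
        1.06508940e+00, -4.66132421e-02]), 'dq': array([ 0.00029416, -0.00210274,  0.00074579, -0.0014353 ,  0.00082656,
       -0.00049455]), 'effort': array([ 2.55555125e-03, -9.51144290e+01, -4.30460358e+01,  1.69863183e-04,
        8.39312444e-03,  1.91055875e-06]), 'tool_pos': array([ 0.21231931, -0.61420599,  0.40420906]), 'eef_rot': array([-3.14067795e+00, -4.25097618e-05,  3.32793543e-01]), 'wrist_force': array([-0.48427093,  0.39759872, -0.49702695]), 'wrist_torque': array([ 0.01603522, -0.01075377,  0.0012619 ]), 'grasp_force': 0.0, 'gripper_width': 0.08563054613858771}
```

View pics/scene0.png

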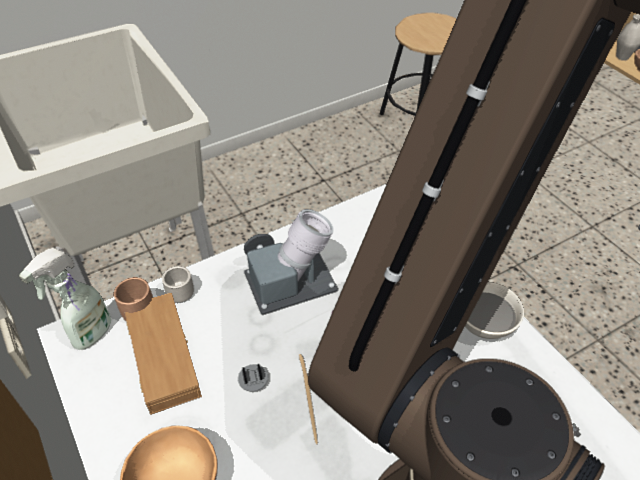

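View pics/side0.png

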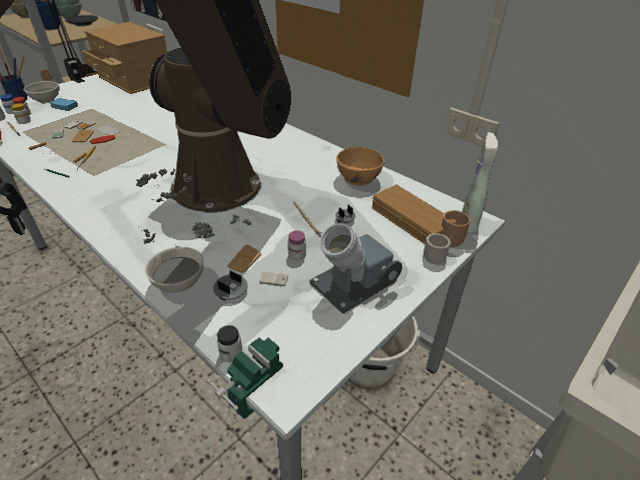

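View pics/wrist0.png

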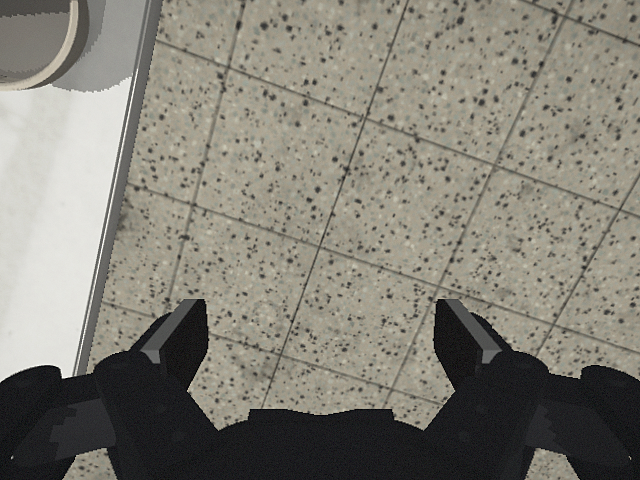

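The side view shows the larger-looking cap near (231,287), another cap at (345,216), jars at (297,247) and (229,343), and the collar mouth at about (341,240). The scene view shows the extruder at (300,250) and the far cap at (254,377). I'll enlarge both.

Run:
```python
from h import *
c=load('side0'); s=load('scene0')
a=cv2.resize(c['image'][195:315,205:405],None,fx=4,fy=4,interpolation=2)[:,:,::-1]
cv2.imwrite('pics/crop1.png',a)
b=cv2.resize(s['image'][200:320,230:350],None,fx=5,fy=5,interpolation=2)[:,:,::-1]
cv2.imwrite('pics/crop2.png',b)
print(atz(c,[[231,287],[345,216],[297,258],[229,355]],.016).round(3))
print(atz(s,[[254,377]],.016).round(3))
```

```text
[[ 0.406 -0.26   0.016]
 [ 0.416  0.15   0.016]
 [ 0.446 -0.076  0.016]
 [ 0.558 -0.385  0.016]]
[[0.415 0.151 0.016]]
```

View pics/crop1.png

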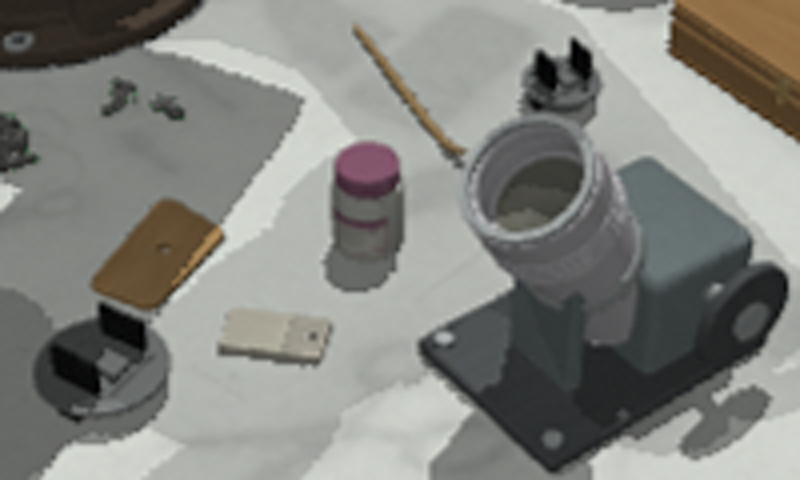

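View pics/crop2.png

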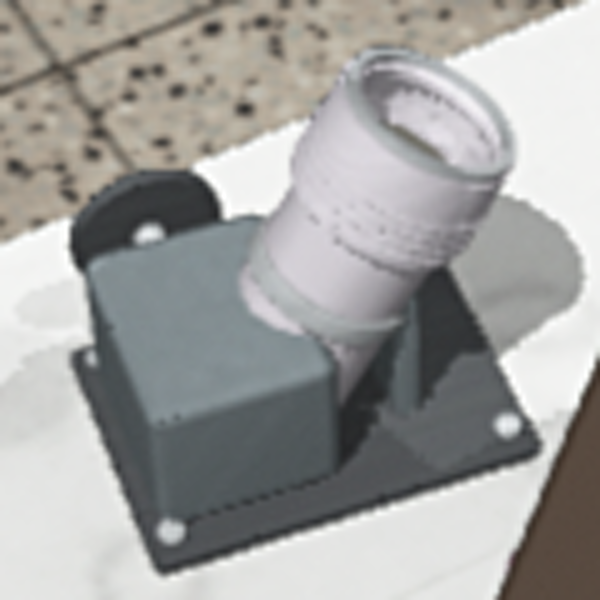

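Crop 1: the near cap at (231,287) has tabs at about (224,287) and (235,277), and it's clearly the larger one. The collar rim is centred near (338,239). Crop 2: the collar face ellipse is centred near (316,223), with plate corners visible at (246,271), (262,314) and (338,289). Next I'll fit the mouth from rim points in both views.

```bash
cat > fit.py <<'E'
from h import *
from scipy.optimize import least_squares
c=load('side0'); s=load('scene0')
p2=np.array([(385,48),(440,62),(485,98),(512,145),(505,175),(460,178),(410,158),(365,120),(347,80)])/5+[230,200]
p1=np.array([(465,180),(475,150),(505,122),(545,115),(580,130),(600,165),(590,205),(555,230),(520,240),(490,225),(470,200)])/4+[205,195]
pl=np.array([(75,350),(160,570),(540,445)])/5+[230,200]
P=atz(s,pl,.01); print('plate',P.round(3).tolist(),np.linalg.norm(P[1]-P[0]),np.linalg.norm(P[2]-P[1]),np.degrees(np.arctan2(*(P[2]-P[1])[[1,0]])))
P=atz(c,np.array([(420,345),(560,470)])/4+[205,195],.01); print(P.round(3).tolist(),np.linalg.norm(P[1]-P[0]),np.degrees(np.arctan2(*(P[1]-P[0])[[1,0]])))
print('tabs',atz(c,np.array([(75,368),(122,328)])/4+[205,195],.031).round(4).tolist())
def axis(az): return np.array([np.sin(np.pi/6)*np.cos(az),np.sin(np.pi/6)*np.sin(az),np.cos(np.pi/6)])
def circ(x,y,az,e,r,n=180):
    a=axis(az); Y=np.array([-np.sin(az),np.cos(az),0]); X=np.cross(Y,a); t=np.linspace(0,2*np.pi,n)[:,None]
    return np.array([x,y,.165])+a*e+r*(np.cos(t)*X+np.sin(t)*Y)
def res(q,r=.0405):
    C=circ(*q,r); o=[]
    for cam,p in((c,p1),(s,p2)):
        u=proj(cam,C); d=np.linalg.norm(p[:,None]-u[None],axis=2); o+=list(d.min(1))
    return o
if __name__=='__main__':
  for r in (.0395,.0415):
    f=least_squares(lambda q:res(q,r),[.56,0,-1.6,.006],loss='soft_l1',x_scale=[.01,.01,.1,.01],diff_step=1e-4)
    print(r,f.x.round(4),np.degrees(f.x[2]),f.cost,np.round(f.fun,1))
E
python3 fit.py
```

```text
plate [[0.673, 0.046, 0.01], [0.545, 0.068, 0.01], [0.519, -0.107, 0.01]] 0.12991108629966938 0.1766061245070056 -98.2974197399229
[[0.525, -0.11, 0.01], [0.653, -0.126, 0.01]] 0.12913295142797748 -7.409493067846248
tabs [[0.4063, -0.2802, 0.031], [0.3997, -0.2399, 0.031]]
0.0395 [ 0.5884 -0.0868 -1.7456  0.0057] -100.01292882479584 5.203535291275211 [0.4 0.3 0.7 0.3 0.8 0.6 1.3 0.1 0.1 2.2 1.6 0.3 0.5 0.1 0.4 1.3 0.3 0.1
 0.5 1. ]
0.0415 [ 0.5885 -0.0869 -1.7557  0.0057] -100.59302271935321 9.08495201173951 [1.1 0.3 0.  1.  1.7 0.3 0.6 0.8 0.9 3.1 2.4 1.  0.1 0.5 0.4 0.4 0.4 0.7
 1.  1.8]
```

Call:
play_rows(increments=[[[0,0,0.0136],[0,0,0],1],[[0,0,0.0136],[0,0,0],1],[[0,0,0],[0.25,-0.32,0],1],[[0,0,0],[0.25,-0.32,0],1],[[0,0,0],[0.25,-0.32,0],1]], force=40)

```text
clock: 0.65
tool_pos: [0.2712, -0.5062, 0.4043]
eef_rot: [-3.141, 0.0, 0.161]
wrist_force: [0.6, -0.4, -0.1]
gripper_width: 0.0858
grasp_force: 0.0
```

Call:
play_rows(increments=[[[0,0,0],[0.25,-0.32,0],1],[[0,0,0],[0.25,-0.32,0],1],[[0,0,0],[0.25,-0.32,0],1],[[0,0,0],[0.25,-0.32,0],1],[[0,0,0],[0.25,-0.32,0],1]])

```text
clock: 1.15
tool_pos: [0.3689, -0.3279, 0.4047]
eef_rot: [-3.142, 0.0, 0.162]
wrist_force: [0.9, -0.3, -0.3]
gripper_width: 0.0853
grasp_force: 0.0
```

Call:
play_rows(increments=[[[0,0,0],[0.25,-0.32,0.1],1],[[0,0,0],[0.1,-0.16,0.3],1],[[0,0,0],[0,0,0.3],1],[[0,0,0],[0,0,0.0],1],[[0,0,0],[0,0,0],1]])

```text
clock: 1.65
tool_pos: [0.3953, -0.2766, 0.3349]
eef_rot: [-3.141, 0.001, 0.162]
wrist_force: [-0.5, -0.5, -0.2]
gripper_width: 0.0852
grasp_force: 0.0
```

Run:
```python
from h import *
c=snap('wrist','wrist1'); st=ctrl.read_state(); print(st['tool_pos'],st['eef_rot'])
print(proj(c,[[.403,-.26,.043],[.4063,-.2802,.031],[.3997,-.2399,.031]]))
```

```text
[ 0.39548276 -0.27701844  0.33560401] [ 3.14118002e+00 -3.37876013e-04  1.61374517e-01]
[[299.9152653  220.00525877]
 [328.42868184 216.52180066]
 [273.25635619 216.52636671]]
```

View pics/wrist1.png

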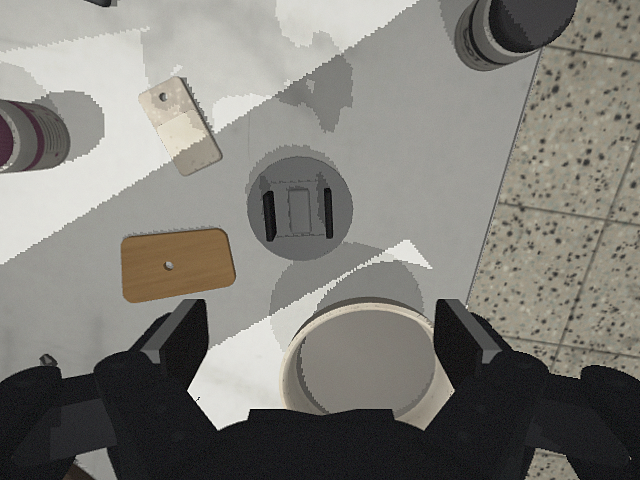

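The larger cap's flange is centred at (300,208) with its tabs at x≈269 and 328. The bowl is at (360,360), close behind it.

Run:
```python
from h import *
c=load('wrist1'); im=c['image'].astype(int)
m=((im.max(2)<30)*255).astype(np.uint8)[180:250,255:345]
n,l,s,ce=cv2.connectedComponentsWithStats(m)
for i in range(1,n):
    if s[i,4]>60:
        ys,xs=np.where(l==i); r=cv2.minAreaRect(np.c_[xs,ys].astype(np.float32)); print(ce[i]+[255,180],s[i],r)
fl=atz(c,[[247,207],[353,207],[300,155],[300,260]],.018); print('flange',fl.round(4).tolist(),fl.mean(0),np.linalg.norm(fl[0]-fl[1]),np.linalg.norm(fl[2]-fl[3]))
print('tabtop',atz(c,[[264,190],[268,241],[325,188],[331,238],[274,190],[274,241],[333,188],[333,238]],.043).round(4).tolist())
print('bowl',atz(c,[[280,380],[440,380],[365,300]],.05).round(3).tolist())
```

```text
[327.97005988 210.7245509 ] [ 69   8   9  50 167] ((73.21267700195312, 32.466064453125), (49.087242126464844, 6.754251480102539), 87.27368927001953)
[269.81587302 213.82539683] [  8  11  13  50 315] ((14.255172729492188, 35.56207275390625), (49.162925720214844, 10.380685806274414), 85.2363510131836)
flange [[0.4009, -0.2178, 0.018], [0.4141, -0.2983, 0.018], [0.4461, -0.2523, 0.018], [0.365, -0.2644, 0.018]] [ 0.40650068 -0.25821026  0.018     ] 0.08158055851248794 0.08201906543206022
tabtop [[0.42, -0.2323, 0.043], [0.384, -0.2396, 0.043], [0.4282, -0.2738, 0.043], [0.3935, -0.284, 0.043], [0.4212, -0.2391, 0.043], [0.3847, -0.2438, 0.043], [0.4291, -0.2793, 0.043], [0.3938, -0.2854, 0.043]]
bowl [[0.276, -0.264, 0.05], [0.297, -0.386, 0.05], [0.353, -0.316, 0.05]]
```

Call:
play_rows(increments=[[[0,0,-0.004],[0.143,-0.164,0],0.85],[[0,0,0],[0,0,0.3],0.85],[[0,0,0],[0,0,0.3],0.85],[[0,0,0],[0,0,0.2],0.85],[[0,0,0],[0,0,0],0.85]])

```text
clock: 2.2
tool_pos: [0.4065, -0.2583, 0.254]
eef_rot: [-3.14, 0.001, 0.186]
wrist_force: [0.7, -0.4, 0.5]
gripper_width: 0.0728
grasp_force: 0.0
```

Call:
play_rows(increments=[[[0,0,0],[0,0,0],0.85],[[0,0,0],[0,0,0.15],0.85],[[0,0,0],[0,0,0.15],0.85],[[0,0,0],[0,0,0.15],0.85],[[0,0,0],[0,0,0],0.85]])

```text
clock: 2.7
tool_pos: [0.407, -0.2584, 0.2101]
eef_rot: [3.141, -0.0, 0.187]
wrist_force: [0.1, 0.7, 0.5]
gripper_width: 0.0725
grasp_force: 0.0
```

Run:
```python
from h import *
c=snap('wrist','wrist2'); st=ctrl.read_state(); print(st['tool_pos'],st['eef_rot'],st['gripper_width'],st['wrist_force'])
```

```text
[ 0.40707049 -0.25839492  0.21070771] [ 3.14102358e+00 -5.46494945e-04  1.86655713e-01] 0.072586318767315 [-0.81221665 -0.15160124  0.12221549]
```

View pics/wrist2.png

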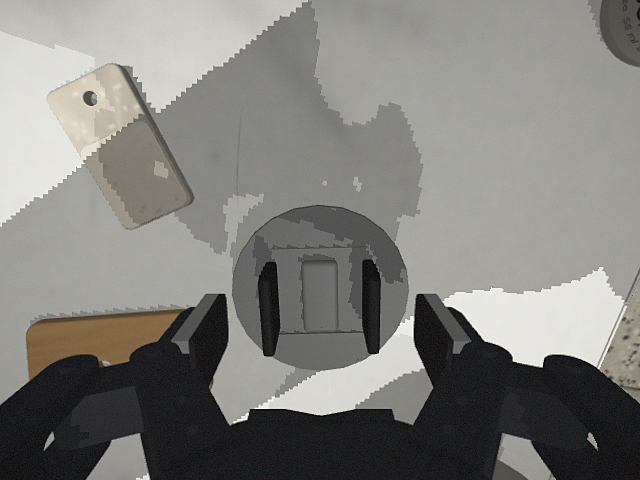

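The tabs at (268,308) and (371,308) are centred between the fingers. I'll go down 13 mm and pinch.

Call:
play_rows(increments=[[[0,0,0],[0,0,0.13],0.85],[[0,0,0],[0,0,0],0.85],[[0,0,0],[0,0,0],0],[[0,0,0],[0,0,0],0],[[0,0,0],[0,0,0],0]], force=40)

```text
clock: 3.25
tool_pos: [0.4072, -0.2582, 0.198]
eef_rot: [3.14, -0.001, 0.187]
wrist_force: [-4.9, 4.0, 33.9]
gripper_width: 0.0342
grasp_force: 36.7
```

Call:
play_rows(increments=[[[0,0,0],[0,0,0],0],[[0,0,0],[0,0,0],0],[[0,0,0],[0,0,0],0],[[0,0,0],[0,0,0],0],[[0,0,0],[0,0,0],0]])

```text
clock: 3.75
tool_pos: [0.4072, -0.2582, 0.1981]
eef_rot: [3.14, -0.001, 0.187]
wrist_force: [-2.4, 1.9, 21.9]
gripper_width: 0.0336
grasp_force: 37.7
```

Call:
play_rows(increments=[[[0,0,0],[0,0,-0.05],0],[[0,0,0],[0,0,-0.2],0],[[0,0,0],[0,0,-0.3],0],[[0,0,0],[0,0,-0.3],0],[[0,0,0],[0,0,-0.3],0]])

```text
clock: 4.25
tool_pos: [0.4065, -0.2578, 0.3133]
eef_rot: [-3.142, 0.0, 0.187]
wrist_force: [1.3, -0.7, -1.9]
gripper_width: 0.033
grasp_force: 41.9
```

Call:
play_rows(increments=[[[0,0,0],[0.2,0,-0.3],0],[[0,0,0],[0.3,0.02,-0.3],0],[[0,0,0],[0.3,0.02,-0.3],0],[[0,0,0],[0.3,0.02,-0.22],0],[[0,0,0],[0.3,0.01,0],0]])

```text
clock: 4.75
tool_pos: [0.5472, -0.2387, 0.4279]
eef_rot: [3.138, -0.004, 0.187]
wrist_force: [1.2, -0.8, -1.9]
gripper_width: 0.0327
grasp_force: 41.8
```

Call:
play_rows(increments=[[[0,0,0],[0.2,0,0],0],[[0.0131,0.00464,0],[0,0,0],0],[[0.0131,0.00464,0],[0,0,0],0],[[0.0131,0.00464,0],[0,0,0],0],[[0,0,0],[0,0,0],0]])

```text
clock: 5.25
tool_pos: [0.5649, -0.2356, 0.4238]
eef_rot: [-2.892, -0.087, 0.175]
wrist_force: [0.4, -0.4, -1.4]
gripper_width: 0.033
grasp_force: 41.8
```

Call:
play_rows(increments=[[[0.0131,0.00464,0],[0,0,0],0],[[0.0131,0.00464,0],[0,0,0],0],[[0.0131,0.00464,0],[0,0,0],0],[[0,0,0],[0,0,0],0],[[0,0,0],[0,0,0],0]])

```text
clock: 5.75
tool_pos: [0.5651, -0.2352, 0.4236]
eef_rot: [-2.647, -0.166, 0.144]
wrist_force: [-0.2, 0.6, -1.4]
gripper_width: 0.033
grasp_force: 41.9
```

Run:
```python
from h import *
st=ctrl.read_state(); R=Ro.from_euler('xyz',st['eef_rot']).as_matrix(); print(st['tool_pos'],R.round(4),st['gripper_width'],st['wrist_force'],st['joint_positions'])
c=snap('wrist','wrist3'); snap('side','side3')
w=c['image'][:,:,::-1]
cv2.imwrite('pics/w3.png',w)
```

```text
[ 0.56505804 -0.23524474  0.42361251] [[ 0.976   0.2043  0.0753]
 [ 0.142  -0.8596  0.4909]
 [ 0.165  -0.4684 -0.868 ]] 0.03301133025438289 [-0.23078731  0.64097733 -1.37975086] [-0.59092618  0.47700137  1.6214824   0.48358496  1.3131681   0.60353166]
```

View pics/w3.png

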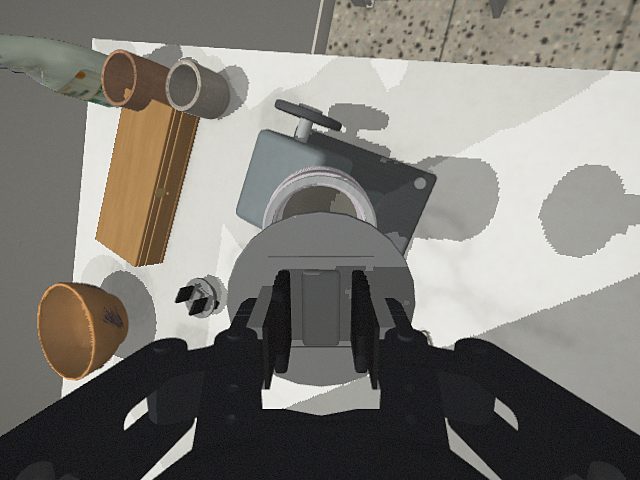

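The cap is held squarely, with the flange spanning (230–413, 212–385). The collar's outer arc runs (263,222)–(320,167)–(376,220). I'll check the predicted rim against this arc.

```bash
cat >> fit.py <<'E'
if __name__=='__main__':
  w=load('wrist3'); p3=np.array([(263,222),(268,200),(285,181),(305,170),(320,167),(340,170),(357,182),(370,200),(376,220)],float)
  def r3(x,y,az,e,r):
    u=proj(w,circ(x,y,az,e,r,720)); D=p3[:,None]-u[None]; d=np.linalg.norm(D,axis=2); return d.min(1)
  az0=np.radians(-98.6)
  for r in (.0395,.0405,.0415):
    f=least_squares(lambda q:np.r_[res([q[0],q[1],az0,q[2]],r),r3(q[0],q[1],az0,q[2],r)],[.588,-.087,.006],loss='soft_l1',x_scale=[.01,.01,.01],diff_step=1e-4)
    print('joint',r,f.x.round(4),f.cost,np.round(f.fun[20:],1))
    f=least_squares(lambda q:r3(q[0],q[1],az0,.008,r),[.588,-.087],x_scale=[.01,.01],diff_step=1e-4)
    print('wrist only',r,f.x.round(4),f.cost)
E
python3 fit.py | grep -E 'joint|only'
python3 - <<'E'
from h import *
# check cap flange underside-edge in wrist view: predicted circle for held cap
w=load('wrist3');st=ctrl.read_state();R=Ro.from_euler('xyz',st['eef_rot']).as_matrix();t=np.linspace(0,2*np.pi,9)[:-1]
for d in (.178,.180,.182): 
  X=st['tool_pos']+(np.c_[.041*np.cos(t),.041*np.sin(t),np.full(8,d)])@R.T; print(d,proj(w,X).round(0)[::2].tolist())
E
```

```text
joint 0.0395 [ 0.5943 -0.0858  0.0081] 21.306811655322797 [0.8 0.9 0.7 0.4 1.5 2.2 0.6 0.1 1.1]
wrist only 0.0395 [ 0.595  -0.0858] 3.1749022774274542
joint 0.0405 [ 0.5931 -0.0861  0.0069] 17.716292186862972 [0.3 0.4 0.7 0.6 1.8 2.4 0.5 0.5 0.2]
wrist only 0.0405 [ 0.5938 -0.0861] 3.4001949387744688
joint 0.0415 [ 0.5919 -0.0865  0.0056] 18.4995381271876 [1.3 0.3 0.8 0.7 1.9 2.4 0.2 1.1 1.1]
wrist only 0.0415 [ 0.5926 -0.0863] 8.101651445376966
0.178 [[320.0, 206.0], [417.0, 301.0], [320.0, 385.0], [224.0, 301.0]]
0.18 [[320.0, 205.0], [416.0, 299.0], [320.0, 382.0], [225.0, 299.0]]
0.182 [[320.0, 204.0], [415.0, 297.0], [320.0, 379.0], [226.0, 298.0]]
```

```bash
cat > edge.py <<'E'
from fit import *
from scipy.ndimage import map_coordinates
from itertools import product
def G(c):
    g=cv2.GaussianBlur(cv2.cvtColor(c['image'],cv2.COLOR_RGB2GRAY).astype(np.float32),(0,0),.8)
    return np.minimum(np.hypot(cv2.Sobel(g,5,1,0),cv2.Sobel(g,5,0,1)),120)
def sc(g,u): return map_coordinates(g,[u[:,1],u[:,0]],order=1).mean()
w=load('wrist3'); g=G(w)
st=ctrl.read_state();R=Ro.from_euler('xyz',st['eef_rot']).as_matrix()
t=np.radians(np.r_[-100:101:2])  # image-up part (tool +x)
best=[]
for dx,dy,d in product(np.arange(-6,7,.5)/1e3,np.arange(-4,4.1,.5)/1e3,np.arange(172,196,1)/1e3):
    X=st['tool_pos']+(np.c_[dx+.041*np.cos(t),dy+.041*np.sin(t),np.full(len(t),d)])@R.T
    best.append((sc(g,proj(w,X)),dx,dy,d))
print('cap',[np.round(b,4).tolist() for b in sorted(best)[::-1][:4]])
s3=load('side3')
az=np.radians(-98.6)
for n,c,e in product(['wrist3','scene0','side0'],[0],[.003,.007,.011]):
    c=load(n); g=G(c); o=[]
    for x,y,r in product(np.arange(.58,.602,.0005),np.arange(-.095,-.078,.0005),[.0395,.0415]):
        u=proj(c,circ(x,y,az,e,r,120))
        if n=='wrist3': u=u[u[:,1]<205]
        o.append((sc(g,u),x,y,r))
    print(n,e,[np.round(b,4).tolist() for b in sorted(o)[::-1][:3]])
E
python3 edge.py
```

```text
plate [[0.673, 0.046, 0.01], [0.545, 0.068, 0.01], [0.519, -0.107, 0.01]] 0.12991108629966938 0.1766061245070056 -98.2974197399229
[[0.525, -0.11, 0.01], [0.653, -0.126, 0.01]] 0.12913295142797748 -7.409493067846248
tabs [[0.4063, -0.2802, 0.031], [0.3997, -0.2399, 0.031]]
cap [[105.4713, -0.0035, 0.0, 0.182], [103.8563, -0.0035, 0.0, 0.183], [101.134, -0.0035, 0.0, 0.181], [100.7602, -0.003, 0.0, 0.181]]
wrist3 0.003 [[108.7023, 0.5955, -0.0855, 0.0395], [104.653, 0.5955, -0.085, 0.0395], [102.8629, 0.5955, -0.086, 0.0395]]
wrist3 0.007 [[103.2866, 0.5955, -0.0855, 0.0395], [99.2885, 0.59, -0.0865, 0.0415], [99.0684, 0.5955, -0.085, 0.0395]]
wrist3 0.011 [[98.4564, 0.583, -0.088, 0.0395], [98.2348, 0.583, -0.0875, 0.0395], [98.1106, 0.5905, -0.0865, 0.0415]]
scene0 0.003 [[93.7272, 0.592, -0.093, 0.0395], [93.6881, 0.5915, -0.093, 0.0395], [93.4501, 0.592, -0.0925, 0.0395]]
scene0 0.007 [[93.579, 0.5895, -0.089, 0.0395], [93.3641, 0.589, -0.089, 0.0395], [93.3096, 0.5895, -0.0895, 0.0395]]
scene0 0.011 [[93.3948, 0.587, -0.0855, 0.0395], [93.173, 0.5875, -0.0855, 0.0395], [93.1548, 0.5865, -0.0855, 0.0395]]
side0 0.003 [[91.9482, 0.5835, -0.0865, 0.0415], [91.8926, 0.583, -0.0865, 0.0415], [91.7865, 0.583, -0.087, 0.0415]]
side0 0.007 [[91.8782, 0.587, -0.0865, 0.0395], [91.8607, 0.5875, -0.086, 0.0395], [91.8251, 0.587, -0.086, 0.0395]]
side0 0.011 [[92.3358, 0.59, -0.0875, 0.0395], [92.2536, 0.59, -0.087, 0.0395], [92.2523, 0.5905, -0.087, 0.0395]]
```

Run:
```python
from h import *
c=load('side3'); s=snap('scene','scene3'); st=ctrl.read_state(); R=Ro.from_euler('xyz',st['eef_rot']).as_matrix()
P=st['tool_pos']+R@[0,0,.182]; u=proj(c,P)[0].astype(int); v=proj(s,P)[0].astype(int); print(u,v)
cr=lambda im,u:cv2.resize(im['image'][max(u[1]-50,0):u[1]+70,u[0]-45:u[0]+35],None,fx=5,fy=5,interpolation=2)[:,:,::-1]
a=cr(c,u);b=cr(s,v);print(a.shape,b.shape); cv2.imwrite('pics/pair.png',np.hstack([a,b]))
```

```text
[317 212] [341 180]
(600, 400, 3) (600, 400, 3)
```

View pics/pair.png

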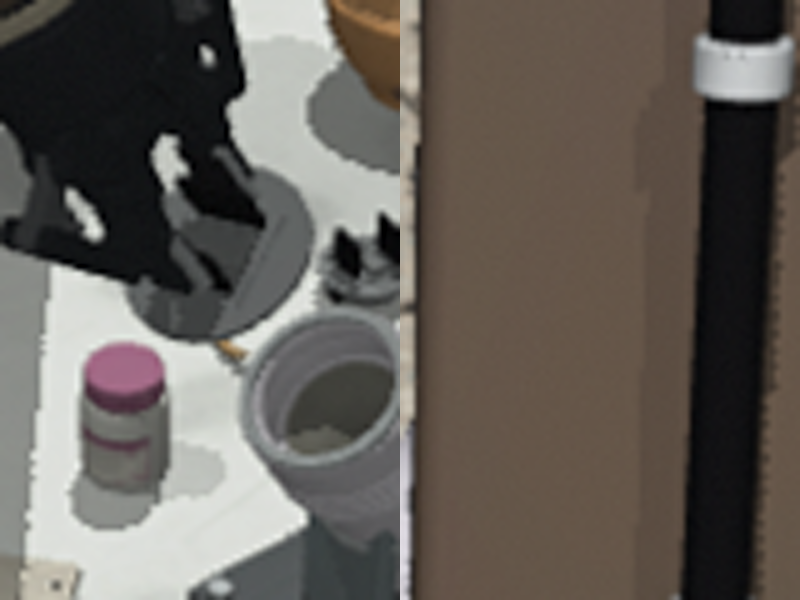

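The side crop shows the held flange arc (200,342)–(312,240)–(265,168) and the collar rim below right. The arm blocks the scene camera.

```bash
cat > cap.py <<'E'
from h import *
from scipy.optimize import least_squares
c=load('side3'); st=ctrl.read_state(); R=Ro.from_euler('xyz',st['eef_rot']).as_matrix(); t=np.linspace(0,2*np.pi,360)
p=np.array([(160,330),(200,342),(250,325),(290,290),(312,240),(300,195),(265,168)])/5+[272,162]
def r(q,d):
    u=proj(c,st['tool_pos']+np.c_[q[0]+.041*np.cos(t),q[1]+.041*np.sin(t),t*0+d]@R.T); return np.linalg.norm(p[:,None]-u[None],axis=2).min(1)
for d in (.178,.181,.184,.187):
    f=least_squares(r,[0,0],args=(d,),x_scale=.01,diff_step=1e-3); 
    f=min((least_squares(r,[a,b],args=(d,),x_scale=.01,diff_step=1e-3) for a in(-.005,.005) for b in (-.005,.005)),key=lambda f:f.cost)
    print('side cap',d,f.x.round(4),f.cost.round(2))
tt=np.radians(np.r_[0:360:3])
from itertools import product
from scipy.ndimage import map_coordinates
def G(c):
    g=cv2.GaussianBlur(cv2.cvtColor(c['image'],cv2.COLOR_RGB2GRAY).astype(np.float32),(0,0),.8)
    return np.minimum(np.hypot(cv2.Sobel(g,5,1,0),cv2.Sobel(g,5,0,1)),120)
for n in ('wrist1','wrist2','side0'):
    c=load(n); g=G(c); o=[]
    for x,y,z in product(np.arange(.396,.418,.0005),np.arange(-.268,-.25,.0005),[.018]):
        u=proj(c,np.c_[x+.041*np.cos(tt),y+.041*np.sin(tt),tt*0+z]); o.append((map_coordinates(g,[u[:,1],u[:,0]],order=1).mean(),x,y,z))
    print(n,[np.round(b,4).tolist() for b in sorted(o)[::-1][:3]])
E
python3 cap.py
```

```text
side cap 0.178 [-0.0032  0.0023] 0.49
side cap 0.181 [-0.0049  0.0009] 0.43
side cap 0.184 [-0.0069 -0.0005] 0.36
side cap 0.187 [-0.009  -0.0018] 0.33
wrist1 [[106.232, 0.405, -0.258, 0.018], [105.6506, 0.405, -0.2585, 0.018], [103.1115, 0.4055, -0.2585, 0.018]]
wrist2 [[113.3072, 0.405, -0.258, 0.018], [109.8712, 0.405, -0.2585, 0.018], [107.1194, 0.4055, -0.258, 0.018]]
side0 [[101.7433, 0.401, -0.2595, 0.018], [101.6955, 0.401, -0.26, 0.018], [101.5876, 0.4005, -0.2595, 0.018]]
```

Call:
play_rows(increments=[[[0,0,0],[0.067,-0.012,0],0],[[0,0,0],[0,0,0.2],0],[[0,0,0],[0,0,0.2],0],[[0,0,0],[0,0,0.2],0],[[0,0,0],[0,0,0.1],0]])

```text
clock: 6.4
tool_pos: [0.5771, -0.1974, 0.3637]
eef_rot: [-2.643, -0.167, 0.145]
wrist_force: [-0.5, 1.3, -0.7]
gripper_width: 0.0329
grasp_force: 41.9
```

```bash
cat > rel.py <<'E'
from h import *
def rel():
    st=ctrl.read_state(); R=Ro.from_euler('xyz',st['eef_rot']).as_matrix(); d=R.T@(st['tool_pos']-np.array([.594,-.086,.165]))
    print('off mm',(d*1e3).round(1),'under',round((-d[2]-.198)*1e3,1),'F tool',(R.T@st['wrist_force']).round(1),'T',(R.T@st['wrist_torque']).round(2),'z',R[:,2].round(4),st['gripper_width'].round(4),st['clock'])
if __name__=='__main__': rel()
E
python3 rel.py
python3 - <<'E'
import sys; sys.argv=['x']
from h import *
snap('side','side4');w=snap('wrist','wrist4')
from scipy.ndimage import map_coordinates
E
```

```text
Traceback (most recent call last):
  File "rel.py", line 5, in <module>
    if __name__=='__main__': rel()
                             ~~~^^
  File "rel.py", line 4, in rel
    print('off mm',(d*1e3).round(1),'under',round((-d[2]-.198)*1e3,1),'F tool',(R.T@st['wrist_force']).round(1),'T',(R.T@st['wrist_torque']).round(2),'z',R[:,2].round(4),st['gripper_width'].round(4),st['clock'])
                                                                                                                                                                          ^^^^^^^^^^^^^^^^^^^^^^^^^
AttributeError: 'float' object has no attribute 'round'
```

Views used: 9. I'll keep the last one for the final check and work by force from here.

```bash
sed -i "s/st\['gripper_width'\].round(4)/st['gripper_width']/" rel.py; python3 rel.py
```

```text
off mm [   0.5   -1.8 -228.8] under 30.8 F tool [ 0.5 -0.3  1.4] T [-0.35 -0.13  0.01] z [ 0.0746  0.4948 -0.8658] 0.032464041613181276 6.5
```

Call:
play_rows(increments=[[[0,0,0],[0,0,0.1],0],[[0,0,0],[0,0,0.05],0],[[0,0,0],[0,0,0.0],0],[[0,0,0],[0,0,0.0],0],[[0,0,0],[0,0,0.0],0]])

```text
clock: 7.0
tool_pos: [0.5781, -0.1913, 0.3521]
eef_rot: [-2.643, -0.168, 0.144]
wrist_force: [-0.2, 0.9, -1.9]
gripper_width: 0.0328
grasp_force: 41.9
```

```bash
python3 rel.py
```

```text
off mm [   1.    -1.1 -215.3] under 17.3 F tool [-0.3  0.1  2.1] T [-0.4  -0.1   0.03] z [ 0.0769  0.4941 -0.866 ] 0.032848913445273485 7.0
```

Call:
play_rows(increments=[[[0,0,0],[-0.005,0.01,0.02],0],[[0,0,0],[0,0,0.02],0],[[0,0,0],[0,0,0.02],0],[[0,0,0],[0,0,0.02],0],[[0,0,0],[0,0,0.02],0]])

```text
clock: 7.5
tool_pos: [0.5786, -0.1869, 0.3424]
eef_rot: [-2.643, -0.168, 0.144]
wrist_force: [0.1, 0.1, -2.1]
gripper_width: 0.0328
grasp_force: 41.9
```

```bash
python3 rel.py
```

```text
off mm [ 2.000e-01 -3.000e-01 -2.047e+02] under 6.7 F tool [-0.2  0.9  1.8] T [-0.32 -0.15 -0.07] z [ 0.0763  0.4945 -0.8658] 0.03278589789702673 7.5
```

Call:
play_rows(increments=[[[0,0,0],[0,0,0.02],0],[[0,0,0],[0,0,0.02],0],[[0,0,0],[0,0,0.01],0],[[0,0,0],[0,0,0.0],0],[[0,0,0],[0,0,0],0]])

```text
clock: 8.0
tool_pos: [0.579, -0.1846, 0.3383]
eef_rot: [-2.643, -0.168, 0.144]
wrist_force: [-0.0, 0.3, -1.1]
gripper_width: 0.0332
grasp_force: 41.9
```

```bash
python3 rel.py
```

```text
off mm [   0.3   -0.3 -199.9] under 1.9 F tool [-0.2  0.3  1.1] T [-0.33 -0.13  0.02] z [ 0.0765  0.4944 -0.8659] 0.033171804587929586 8.0
```

Call:
play_rows(increments=[[[0,0,0],[0,0,0.01],0],[[0,0,0],[0,0,0.01],0],[[0,0,0],[0,0,0.01],0],[[0,0,0],[0,0,0.0],0],[[0,0,0],[0,0,0],0]])

```text
clock: 8.5
tool_pos: [0.5792, -0.183, 0.3356]
eef_rot: [-2.643, -0.168, 0.144]
wrist_force: [-0.2, 0.8, -1.9]
gripper_width: 0.0331
grasp_force: 41.9
```

```bash
python3 rel.py
```

```text
off mm [   0.3   -0.3 -196.8] under -1.2 F tool [-0.4  0.2  2. ] T [-0.35 -0.15 -0.02] z [ 0.0764  0.4944 -0.8658] 0.033059649609051896 8.5
```

Call:
play_rows(increments=[[[0,0,0],[0,0,0.01],0],[[0,0,0],[0,0,0.01],0],[[0,0,0],[0,0,0.01],0],[[0,0,0],[0,0,0.0],0],[[0,0,0],[0,0,0],0]])

```text
clock: 9.0
tool_pos: [0.5794, -0.1816, 0.333]
eef_rot: [-2.643, -0.168, 0.144]
wrist_force: [0.4, -0.4, -0.8]
gripper_width: 0.0328
grasp_force: 41.9
```

```bash
python3 rel.py
```

```text
off mm [   0.2   -0.3 -193.8] under -4.2 F tool [0.2 0.8 0.6] T [-0.32 -0.14 -0.01] z [ 0.0763  0.4945 -0.8658] 0.03277520197440839 9.0
```

Call:
play_rows(increments=[[[0,0,0],[0,0,0.01],0],[[0,0,0],[0,0,0.01],0],[[0,0,0],[0,0,0.0],0],[[0,0,0],[0,0,0.0],0],[[0,0,0],[0,0,0],0]])

```text
clock: 9.5
tool_pos: [0.5796, -0.1807, 0.3315]
eef_rot: [-2.643, -0.168, 0.144]
wrist_force: [-0.5, -1.8, 2.8]
gripper_width: 0.0331
grasp_force: 43.0
```

```bash
python3 rel.py
```

```text
off mm [   0.4   -0.2 -192.1] under -5.9 F tool [-0.3  0.2 -3.3] T [-0.29 -0.13  0.  ] z [ 0.0767  0.4943 -0.8659] 0.033065326188958515 9.5
```

Call:
play_rows(increments=[[[0,0,0],[0,0,0.01],0],[[0,0,0],[0,0,0.01],0],[[0,0,0],[0,0,0.0],0],[[0,0,0],[0,0,0.0],0],[[0,0,0],[0,0,0],0]])

```text
clock: 10.0
tool_pos: [0.5797, -0.1797, 0.3297]
eef_rot: [-2.643, -0.168, 0.144]
wrist_force: [-0.3, -2.3, 5.1]
gripper_width: 0.0324
grasp_force: 43.4
```

```bash
python3 rel.py
```

```text
off mm [   0.4   -0.2 -190. ] under -8.0 F tool [ 0.2 -0.5 -5.6] T [-0.32 -0.12  0.05] z [ 0.0766  0.4943 -0.8659] 0.03244914481587517 10.0
```

Ring contact came at about −5.5 mm, and the force is rising along the spring line. A little further now.

Call:
play_rows(increments=[[[0,0,0],[0,0,0.007],0],[[0,0,0],[0,0,0.006],0],[[0,0,0],[0,0,0.0],0],[[0,0,0],[0,0,0.0],0],[[0,0,0],[0,0,0],0]])

```text
clock: 10.5
tool_pos: [0.5798, -0.179, 0.3285]
eef_rot: [-2.643, -0.168, 0.144]
wrist_force: [0.0, -3.6, 5.9]
gripper_width: 0.0327
grasp_force: 43.7
```

```bash
python3 rel.py
```

```text
off mm [   0.4   -0.2 -188.7] under -9.3 F tool [ 0.5  0.3 -6.9] T [-0.34 -0.18 -0.01] z [ 0.0767  0.4943 -0.8659] 0.03271779718360409 10.5
```

Call:
play_rows(increments=[[[0,0,0],[0,0,0.005],0.44],[[0,0,0],[0,0,0.005],0.47],[[0,0,0],[0,0,0.005],0.5],[[0,0,0],[0,0,0],0.5],[[0,0,0],[0,0,0],0.5]], force=20)

```text
clock: 11.0
tool_pos: [0.58, -0.1782, 0.3272]
eef_rot: [-2.643, -0.168, 0.144]
wrist_force: [-0.0, -2.8, 6.0]
gripper_width: 0.0429
grasp_force: 6.0
```

```bash
python3 rel.py
```

```text
off mm [   0.3   -0.3 -187.1] under -10.9 F tool [ 0.6 -0.5 -6.6] T [-0.24 -0.16 -0.02] z [ 0.0766  0.4944 -0.8659] 0.04285942786265561 11.0
```

Call:
play_rows(increments=[[[0,0,0],[0,0,0.003],0.54],[[0,0,0],[0,0,0.003],0.58],[[0,0,0],[0,0,0.0],0.65],[[0,0,0],[0,0,0],0.75],[[0,0,0],[0,0,0],0.75]])

```text
clock: 11.5
tool_pos: [0.5799, -0.1778, 0.3265]
eef_rot: [-2.643, -0.168, 0.144]
wrist_force: [0.1, -0.6, 0.3]
gripper_width: 0.0643
grasp_force: 0.0
```

```bash
python3 rel.py
```

```text
off mm [   0.2   -0.3 -186.3] under -11.7 F tool [ 0.1  0.4 -0.5] T [-0.3  -0.12 -0.01] z [ 0.0761  0.4946 -0.8658] 0.06433396895822942 11.5
```

Released with zero force. I'll back straight out along the axis and look.

Call:
play_rows(increments=[[[0,0,0],[0,0,-0.1],0.8],[[0,0,0],[0,0,-0.2],0.8],[[0,0,0],[0,0,-0.3],0.8],[[0,0,0],[0,0,-0.3],0.8],[[0,0,0],[0,0,-0.3],0.8]])

```text
clock: 12.0
tool_pos: [0.5705, -0.2381, 0.4323]
eef_rot: [-2.643, -0.168, 0.144]
wrist_force: [0.3, -0.7, 0.1]
gripper_width: 0.0687
grasp_force: 0.0
```

Call:
play_rows(increments=[[[0,0,0],[0,0,0],0.8],[[0,0,0],[0,0,0],0.8],[[0,0,0],[0,0,0],0.8],[[0,0,0],[0,0,0],0.8],[[0,0,0],[0,0,0],0.8]])

```text
clock: 12.5
tool_pos: [0.5708, -0.2368, 0.4299]
eef_rot: [-2.642, -0.167, 0.145]
wrist_force: [0.2, 0.7, 0.0]
gripper_width: 0.0687
grasp_force: 0.0
```

Run:
```python
from h import *
from rel import rel
rel(); w=snap('wrist','w5')['image']; s=snap('side','s5')['image']
a=cv2.resize(w[60:460,120:520],(400,400)); b=cv2.resize(s[170:290,280:400],(400,400),interpolation=2)
cv2.imwrite('pics/fin.png',np.hstack([a,b])[:,:,::-1])
```

```text
off mm [-1.000e-01 -6.000e-01 -3.057e+02] under 107.7 F tool [ 0.3 -0.5  0.3] T [-0.18 -0.06  0.03] z [ 0.0752  0.4951 -0.8656] 0.06868577736921662 12.5
```

View pics/fin.png

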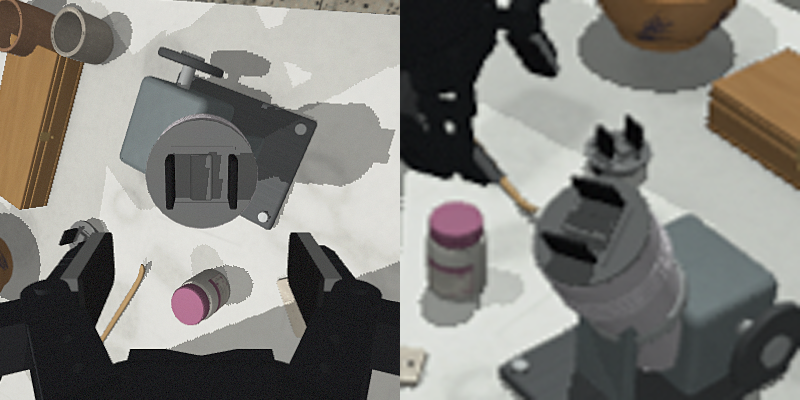

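The final picture shows the cap flush and square on the collar with both tabs upright, and the small cap and jar undisturbed. Quick check of the tab spacing before handing in.

Run:
```python
from h import *
c=load('w5'); st=ctrl.read_state(); R=Ro.from_euler('xyz',st['eef_rot']).as_matrix(); n=R[:,2]
def on(uv,k):
    o,D=ray(c,uv); P=np.array([.594,-.086,.165])-n*k; return o+D*(((P-o)@n)/(D@n))[:,None]
m=(c['image'].max(2)<32).astype(np.uint8)[200:280,270:375]
k,l,s,ce=cv2.connectedComponentsWithStats(m); s=[x for x in s[1:] if x[4]>80]; print(s)
s=sorted(s,key=lambda x:x[0])
if len(s)==2:
    y=200+s[0][1]+s[0][3]/2; A=on([[270+s[0][0],y],[270+s[1][0]+s[1][2],y]],.035); print('tabs outer mm',np.linalg.norm(A[0]-A[1])*1e3)
```

```text
[array([ 15,  14,  10,  55, 340], dtype=int32), array([ 78,  14,  10,  55, 290], dtype=int32)]
tabs outer mm 48.28342875797228
```

The tabs' outer faces are 48 mm apart, so both are fully sprung out and the lugs are in the groove.

```bash
python3 -c "
from cell import ctrl
print(ctrl.hand_in())"
```

```text
the job is handed in; nothing more can be done
None
```

The larger cap is latched in the extruder's mouth: its tabs measure 48 mm apart, fully sprung out, and it sits square and flush, so the seal should be held down. The small cap and jar A show undisturbed in the last picture, I never went near jar B, and the job was handed in at about 12.5 s.

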